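# Turn the cell changer to the beam and open the shutter

## Robot

A 6-joint arm with a two-finger parallel gripper is mounted at the origin on the work surface. World frame = base frame: x ahead of the robot, y to its left, z up, the work surface at z = 0. Lengths are in mm, angles in rad, forces in N, time in s.
With the tool pointing down it reaches from about 350 to 800 mm from the base axis. Payload 7.3 kg.
Tool frame: the origin (TCP) lies at the very end of the fingers, on their centre line; the grasp point (between the pads) lies 19 mm behind it (robot.hold_point_z is the distance from the TCP to the grasp point, in mm); z points along the fingers, y is the direction in which the jaws open and shut (so a half turn about z gives the same grasp; the last joint's range is limited). The gripper opens to 85 mm and grips with 20 to 120 N. Pads are 22 mm wide; open, the fingers measure 114 mm over their backs; the gripper's body (76 mm by 85 mm) begins 54 mm behind the grasp point. The pads swing forward as they close: fully open they stand 13 mm farther back than shut.
Start: joints at [-1.372, 0.342, 1.524, -0, 1.275, -0.146], TCP at [177.477, -494.112, 231.322] pointing down, gripper open.
Joint ranges: [-2.53, 2.53], [-0.77, 2.02], [0.04, 2.7], [-1, 4.14], [0.28, 2.66], [-3.11, 3.11]. Speed limits (rad/s): [2.57, 2.57, 3.14, 3.14, 3.14, 3.14].

## Interface

Orientations are given as [roll, pitch, yaw] about the fixed x, y, z axes, in that order (R = Rz(yaw) Ry(pitch) Rx(roll)).
In Python, from rig import sensors, get_image, robot gives the robot as it stands.
- The arm moves only by the tool jog_arm, never from a script. Its arguments are lists of equal length, an entry for each row: "gripper": the opening, from 0 (shut) to 1 (fully open); "travel": the shift along the tool's x, y, z in mm, a list of three; "delta_rot": the turn, a rotation vector about the tool's x, y, z in degrees, a list of three. A call has exactly 8 rows; each row is the pose to reach, as a shift and turn from the pose measured when the call began, along the tool's axes at that moment; what a row does not reach only later rows make up. A row lasts 1/10 s, in which the tool goes at most 50 mm and 8.59 degrees, less where a joint would pass 70% of its speed; a pose out of reach is approached as far as the arm can. A call with a gripper value outside its range is refused whole. The fingers move at their own pace and stop on an object; "squeeze" is the grip in N (left out, the last holds). Time passes only in rows, so rows that repeat a pose let the fingers close, or fill a call up. It gives the time, the measured TCP pose, the force and the opening at its end, in the units of the state.
- sensors.read_state(): the state, without advancing time (a new reading comes with each control period).
- get_image(name): name is "scene" or "top"; returns a dict with "pixels" (420x560x3 uint8, blue, green, red), "fovy" (degrees; the focal length in pixels is half the picture's height over the tangent of half this angle, whatever the lens; pixels are square), "cx", "cy" (the principal point, pixels), "k1" (the pictures are not rectified: a ray, as slopes to the right and down, at radius r is drawn at 1 + k1 r^2 times it, then the intrinsics apply), "world_from_camera" (4x4, takes a point from camera to world coordinates). Camera axes: x right, y down, z forward; pixel columns grow to the right and rows downward; lengths in mm; the calibration is good to about 2 mm. A picture is of the moment at which its call begins. There is no depth.
- robot.sign_off(): hands the job in, once; it reports no verdict.
The state is a dict: "time": time; "qpos": joint angles; "joint_vel": joint speeds; "effort": joint torques, N m; "ee_pos": TCP position; "eef_rot": TCP orientation; "contact_force": force on the tool from outside, world axes, zero at the start; "moment": the same for the moment, N m; "grip_width": finger opening in mm.
Only numpy, scipy, OpenCV 4.12 (cv2) and the standard library are available. Lean on these libraries where they do the work, as an engineer would, in place of code of your own. Each camera call takes 0.05 s, during which the arm holds its last target. There are 200 camera calls.

## Task

On the rotary cell changer, push on a spoke with a fingertip to turn the carousel until the holder with the stoppered cuvette (not the empty holder) stands squarely in front of the beam window of the lamp housing. Only then push the shutter lever on top of the housing all the way over to its stop to open the beam. Just push, lift nothing: leave the carousel seated on its spindle, and do not disturb the vial, beaker, bottle and dish standing around.

Things in the scene. Friction and masses are not known exactly. Their poses are not given: they have to be found in the camera images.
- hub (a point): The carousel's turning axis (vertical) at the height of its spokes, 75 mm above the bench. The changer is fixed to the bench: a grey bed plate 230 x 370 x 18 mm with the lamp housing at one end and the carousel on a steel spindle. The point's +y axis points along the plate from the carousel to the lamp housing; +z is up. The bed's top is 18 mm above the bench.
- beam_spot (a point): The point 85 mm from the carousel axis, straight in front of the beam window, where the cuvette must stand; 83 mm above the bench. The window is a round black bezel 26 mm wide on the end face of the lamp housing, a light grey box 56 mm wide, 110 mm long, its top 110 mm above the bench and its window face 135 mm from the carousel axis. A thin steel shutter flag hangs in front of the window while the shutter is shut.
- cuvette (a point): Centre of the cuvette, 85 mm from the carousel axis, 83 mm above the bench: a clear 12.5 mm square cell with a white stopper whose top is 112 mm above the bench, fixed in a black 24 mm square holder (top 90 mm above the bench). It turns with the carousel.
- empty_holder (a point): Centre of the mouth region of the empty black holder, 24 mm square, on the opposite arm of the carousel, 85 mm from the axis; no cuvette in it.
- spoke_a (a point): Centre of the black 20 mm ball at the end of one plain spoke: a round steel bar 12 mm thick, level, its axis 75 mm above the bench, ball centre 100 mm from the carousel axis. Seen from above it is a quarter turn clockwise from the cuvette. Bar free from 30 to 90 mm from the axis.
- spoke_b (a point): The same on the other plain spoke, a quarter turn anticlockwise from the cuvette.
- carousel (a joint): Angle of the carousel, rad, positive anticlockwise from above; 0 (or a whole turn, 6.283) when the cuvette stands exactly at the beam spot. It turns endlessly either way, with friction of about 0.1 N m, and stays where it is left. The hub is 60 mm across, its cap's top 98 mm above the bench.
- carousel_lift (a joint): How far the carousel has been raised off its seat on the spindle, m; 0 when seated. It weighs 0.45 to 0.7 kg and is held down by its weight alone, travel 30 mm.
- lever_pivot (a point): Vertical pivot of the shutter lever on the top of the lamp housing, 180 mm from the carousel axis, 117 mm above the bench (the lever is a flat steel bar 12 mm wide, from 115 to 122 mm above the bench).
- lever_pin (a point): On the axis of the upright bare aluminium pin at the end of the shutter lever, 14 mm thick, 78 mm from the pivot; the point is 145 mm above the bench, the pin's top 157 mm. It overhangs the housing's side that has -x of the hub point.
- shutter (a joint): Angle of the shutter lever, rad: near 0 shut, grows clockwise from above, 1.3 at its stop, fully open. At 0 the pin lies 195 degrees anticlockwise from the hub point's +x axis, seen from the pivot. Friction about 0.05 N m, stays where it is left.
- vial: Loose small glass vial 22 mm wide, 36 mm tall, standing on a corner of the bed plate away from the housing; origin at its underside. To be left alone.
- beaker: Loose glass beaker, 64 mm wide, 75 mm tall, on the bench; origin at its underside. To be left alone.
- reagent: Loose amber bottle, 56 mm wide, 100 mm tall, on the bench; origin at its underside. To be left alone.
- dish: Loose white dish, 100 mm wide, 16 mm tall, on the bench beyond the lamp housing's end of the bed plate; origin at its underside. To be left alone.

How it is judged:
By the outcome, as a careful person would: the job done as asked, in the order asked, and still so for the second after the job is handed in, with the robot touching nothing.
It also fails if it takes over 54 s, if anything falls off the work surface, if the arm or the gripper's body presses on something with over 40 N, if the wrist force passes 120 N, or if a joint passes its speed limit or range.

## Working session

There is one attempt and no reset: what is moved stays moved. The work goes in short steps, Python scripts to look and compute and a tool call to move; the robot and the scene stay as the last step left them, time stands still between calls to the robot, and variables do not carry over. Pictures are saved under pics/ and viewed, about 8 in all and at most 12, crops included, and the job is handed in when it is done.

Besides the shell and the picture viewer there is one more tool, called as name(argument=value, ...) on one line, values as JSON. jog_arm: Moves the arm, as the interface text tells. Its arguments: {"type":"object","properties":{"gripper":{"type":"array"},"travel":{"type":"array"},"delta_rot":{"type":"array"},"squeeze":{"type":"number"}},"required":["gripper","travel","delta_rot"]}

```bash
ls; mkdir -p pics; python3 - <<'E'
from rig import sensors,get_image,robot
import cv2,numpy as np,pickle
d={}
for n in("scene","top"):
    g=get_image(n); d[n]=g
    cv2.imwrite(f"pics/{n}0.png",g["pixels"]); print(n,g["fovy"],g["cx"],g["cy"],g["k1"]);print(np.round(g["world_from_camera"],3))
pickle.dump(d,open("im0.pkl","wb"))
s=sensors.read_state();print(s)
E
```

```text
pics
scene 54.926406940968924 274.0354982525842 219.95803647944268 -0.01433118391241204
[[-5.050000e-01  6.760000e-01 -5.360000e-01  1.022146e+03]
 [ 8.630000e-01  3.860000e-01 -3.260000e-01  2.586440e+02]
 [-1.400000e-02 -6.270000e-01 -7.790000e-01  7.362620e+02]
 [ 0.000000e+00  0.000000e+00  0.000000e+00  1.000000e+00]]
top 53.31131775238774 279.8859178727647 204.599393903292 -0.0939078138474326
[[-2.10000e-02 -9.90000e-01  1.40000e-01  4.50161e+02]
 [-1.00000e+00  2.30000e-02  1.40000e-02  1.26010e+01]
 [-1.70000e-02 -1.39000e-01 -9.90000e-01  9.52463e+02]
 [ 0.00000e+00  0.00000e+00  0.00000e+00  1.00000e+00]]
{'time': 0.1, 'qpos': array([-1.37201729e+00,  3.42655725e-01,  1.52489570e+00,  2.54666842e-05,
        1.27538932e+00, -1.46022525e-01]), 'joint_vel': array([-0.00131722, -0.00266114, -0.00170525, -0.00025269,  0.00151212,
        0.00060239]), 'effort': array([ 1.78603677e-03, -4.34447837e+01, -2.46491861e+01, -2.04462435e-04,
        4.69092425e-03, -3.81062691e-06]), 'ee_pos': array([ 177.4042777 , -493.75603912,  230.70306293]), 'eef_rot': array([-3.14026245e+00, -2.20247802e-04,  3.44793985e-01]), 'contact_force': array([ 0.24435562,  0.19342352, -0.32893961]), 'moment': array([ 0.02432419, -0.01496943, -0.00307309]), 'grip_width': 85.64938635230482}
```

View pics/scene0.png

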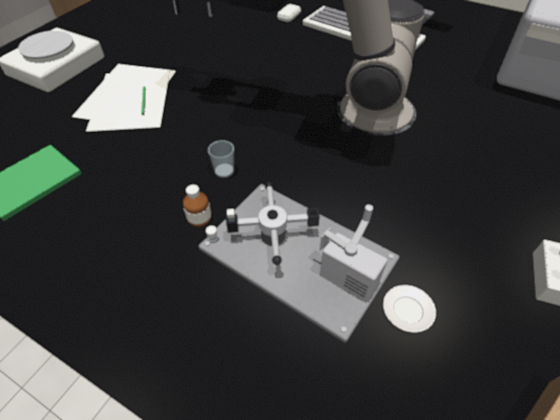

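View pics/top0.png

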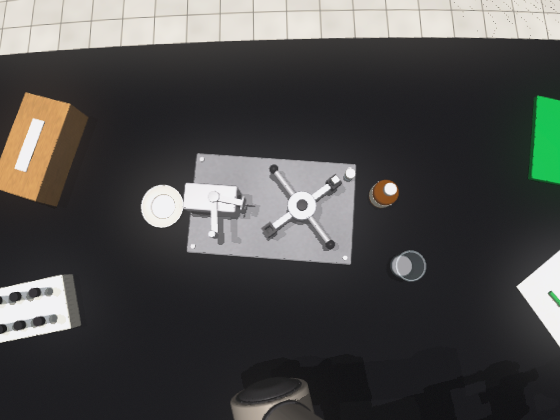

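The scene view shows the stoppered cuvette at (232,215) by the vial, and the empty holder at (313,217). In the top view the hub is at (302,205), the cuvette about (335,181), the balls at (274,168) and (330,244), and the lever pin at (212,234). Next I'll take enlarged crops for exact pixels.

```bash
cat >h.py <<'E'
import numpy as np,cv2
def ray(g,u,v):
    f=g["pixels"].shape[0]/2/np.tan(np.radians(g["fovy"]/2))
    K=np.array([[f,0,g["cx"]],[0,f,g["cy"]],[0,0,1.]])
    p=cv2.undistortPoints(np.array([[[u,v]]],float),K,np.array([g["k1"],0,0,0,0.]))[0,0]
    T=np.array(g["world_from_camera"]); d=T[:3,:3]@np.array([p[0],p[1],1.]); return T[:3,3],d/np.linalg.norm(d)
def onz(g,u,v,z):
    o,d=ray(g,u,v); return o+d*(z-o[2])/d[2]
def tri(g1,p1,g2,p2):
    (a,d),(b,e)=ray(g1,*p1),ray(g2,*p2)
    t=np.linalg.lstsq(np.c_[d,-e],b-a,rcond=None)[0]; P,Q=a+d*t[0],b+e*t[1]
    return (P+Q)/2,np.linalg.norm(P-Q)
def crop(g,x0,y0,x1,y1,k,fn):
    cv2.imwrite(fn,cv2.resize(cv2.convertScaleAbs(g["pixels"][y0:y1,x0:x1],alpha=1.3,beta=10),None,fx=k,fy=k,interpolation=cv2.INTER_CUBIC))
E
python3 - <<'E'
import pickle; from h import *
d=pickle.load(open("im0.pkl","rb"))
crop(d["top"],180,140,380,280,4,"pics/t1.png"); crop(d["scene"],190,170,410,350,3.6,"pics/s1.png") if 0 else crop(d["scene"],190,170,410,350,3,"pics/s1.png")
E
```

```text
(no output)
```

View pics/t1.png

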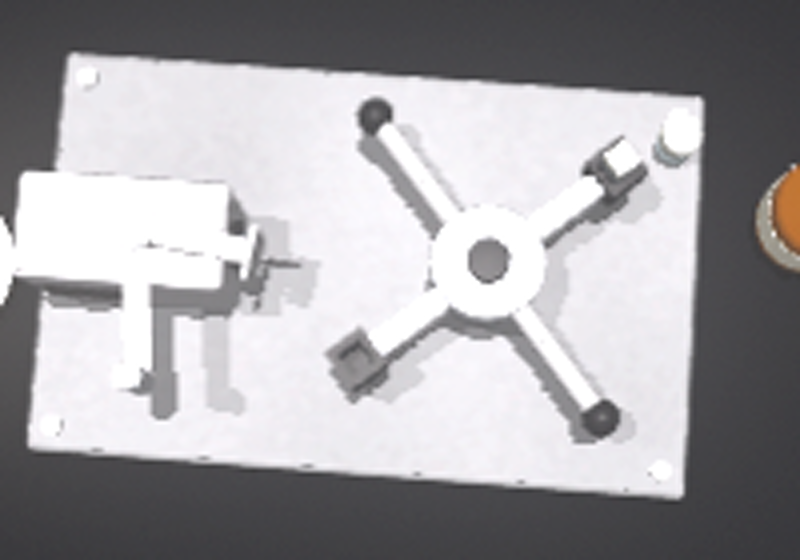

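View pics/s1.png

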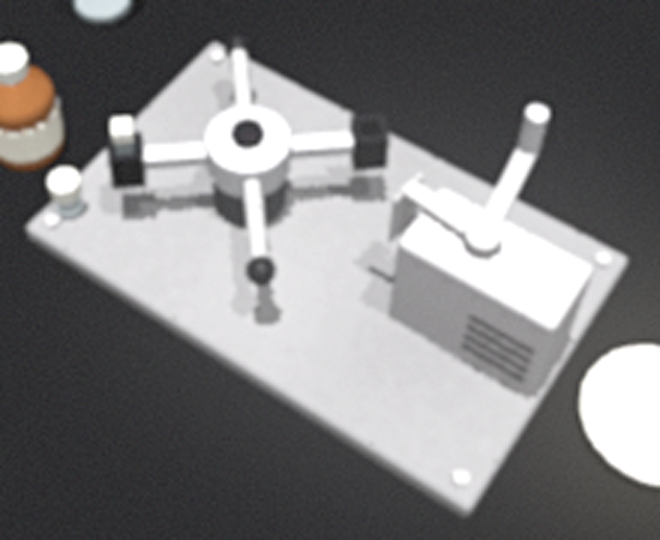

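Top crop: balls (375,117) and (601,419), cap (490,260), stopper (623,158), pin top about (128,378), plate corners (70,55), (703,97), (684,497), (30,449). Scene crop: balls (261,270) and (239,45), cap (247,133), pin top (537,112).

```bash
python3 - <<'E'
import pickle; from h import *
d=pickle.load(open("im0.pkl","rb"));t,s=d["top"],d["scene"]
T=lambda X,Y:(180+(X+.5)/4-.5,140+(Y+.5)/4-.5); S=lambda X,Y:(190+(X+.5)/3-.5,170+(Y+.5)/3-.5)
np.set_printoptions(precision=1,suppress=True)
for n,a,b,z in[("ball+x",(375,117),(261,270),75),("ball-x",(601,419),(239,45),75),("cap",(490,260),(247,133),98),("stopper",(623,158),(122,125),112),("empty",(354,362),(370,122),90),("pintop",(126,376),(537,112),157)]:
    print(n,*tri(t,T(*a),s,S(*b)),"top@z",onz(t,*T(*a),z)[:2],"scene@z",onz(s,*S(*b),z)[:2])
c=[onz(t,*T(*p),18)[:2] for p in[(70,55),(703,97),(684,497),(30,449)]]
cs=[onz(s,*S(*p),18)[:2] for p in[(467,512),(27,230),(213,42),(627,260)]]
for c in(c,cs):
    print("corners",*c); 
    for p,q in((1,0),(2,3),(2,1),(3,0)):
        v=c[q]-c[p];print(np.linalg.norm(v),np.degrees(np.arctan2(v[1],v[0])))
print("vial",onz(t,*T(680,130),54)[:2],onz(s,*S(64,180),54)[:2])
E
```

```text
ball+x [651.2  37.   76.6] 0.22498863603739305 top@z [651.5  37.2] scene@z [650.3  36.4]
ball-x [487.2 -77.4  78.8] 0.24925496064054678 top@z [487.4 -77.9] scene@z [484.1 -79.2]
cap [569.8 -21.3  95.4] 0.15824466982511312 top@z [569.4 -21.3] scene@z [571.5 -20.2]
stopper [618.2 -90.  113.6] 0.16442332285709907 top@z [618.6 -90.3] scene@z [617.2 -90.8]
empty [519.   48.7  95.9] 2.282811242417978 top@z [519.  50.] scene@z [514.8  45.8]
pintop [509.3 155.7 158.4] 0.8531874490048907 top@z [509.3 156.4] scene@z [508.2 155.1]
corners [706.  214.7] [ 671.9 -149.1] [ 445.6 -128.3] [479.7 235.8]
365.4749241599254 84.6454447694865
365.72178285501127 84.65401794947736
227.31042496927913 -5.256399248108175
227.3648591303602 -5.3186299739139375
corners [708.2 215.4] [ 672.9 -147.3] [ 445.3 -128.7] [482.4 237.5]
364.44208870246655 84.4408285613705
368.0363147825023 84.21290719579486
228.39017020562605 -4.691342581476749
226.89997445306872 -5.592539184194184
vial [ 645.1 -129.3] [ 642.4 -130.4]
```

```bash
cat >>h.py <<'E'
from scipy.spatial.transform import Rotation as R
def rel(goals):
    "goals: (x,y,z,yaw deg) -> travel, rotvec deg in present tool axes"
    from rig import sensors
    s=sensors.read_state(); R0=R.from_euler("xyz",s["eef_rot"]); out=[]
    for x,y,z,w in goals:
        tr=R0.inv().apply(np.array([x,y,z])-s["ee_pos"]); rv=(R0.inv()*R.from_euler("xyz",[180,0,w],degrees=True)).as_rotvec(degrees=True)
        print(np.round(tr).astype(int).tolist(),np.round(rv,1).tolist())
    print(s["time"],np.round(s["ee_pos"],1),np.round(np.degrees(s["eef_rot"]),1),np.round(s["contact_force"],1))
HUB=np.array([569.5,-20.9])
def push(th,gap,r=65,z=62):
    "TCP for spoke at world angle th, finger on its clockwise side, pad half width 11 + bar radius 6 + gap"
    a=np.radians(th); u=np.array([np.cos(a),np.sin(a)]); t=np.array([-u[1],u[0]]); p=HUB+r*u-(17+gap)*t
    return (*p,z,(th+90+180)%360-180)
E
python3 -c "
from h import *
rel([push(214.7,13,z=200)])"
```

```text
[458, -325, 31] [-0.1, 0.0, 75.1]
0.1 [ 177.4 -493.8  230.7] [-179.9   -0.    19.8] [ 0.2  0.2 -0.3]
```

jog_arm(gripper=[0, 0, 0, 0, 0, 0, 0, 0], travel=[[35, -25, 0], [70, -50, 0], [105, -75, 0], [140, -100, 0], [175, -124, 0], [210, -149, 0], [245, -174, 0], [280, -199, 0]], delta_rot=[[0, 0, 6], [0, 0, 12], [0, 0, 18], [0, 0, 24], [0, 0, 30], [0, 0, 36], [0, 0, 42], [0, 0, 48]])

```text
time: 0.9
ee_pos: [374.2, -210.1, 230.9]
eef_rot: [-3.14, 0.001, -0.498]
contact_force: [0.6, -0.2, -0.1]
grip_width: 0.1
```

```bash
python3 -c "
from h import *
rel([push(214.7,13,z=200)])"
```

```text
[25, -215, 31] [-0.0, 0.1, 26.8]
0.9 [ 374.2 -210.1  230.9] [-1.799e+02  1.000e-01 -2.850e+01] [ 0.6 -0.2 -0.1]
```

jog_arm(gripper=[0, 0, 0, 0, 0, 0, 0, 0], travel=[[4, -36, 5], [8, -72, 10], [13, -108, 16], [17, -144, 21], [21, -180, 26], [25, -215, 31], [25, -215, 61], [25, -215, 91]], delta_rot=[[0, 0, 5], [0, 0, 10], [0, 0, 15], [0, 0, 20], [0, 0, 25], [0, 0, 26.8], [0, 0, 26.8], [0, 0, 26.8]])

```text
time: 1.7
ee_pos: [499.4, -31.9, 139.4]
eef_rot: [-3.14, 0.001, -0.963]
contact_force: [0.9, 0.2, -0.9]
grip_width: 0.2
```

```bash
python3 - <<'E'
from h import *
from rig import get_image
crop(get_image("scene"),190,120,410,300,3,"pics/s2.png")
rel([push(214.7,13),push(214.7,0)])
E
```

```text
[3, -2, 72] [0.3, 0.4, 0.1]
[16, -2, 72] [0.3, 0.4, 0.1]
1.75 [496.  -31.7 134.4] [179.7   0.4 -55.2] [-3.1  1.  -3.4]
```

View pics/s2.png

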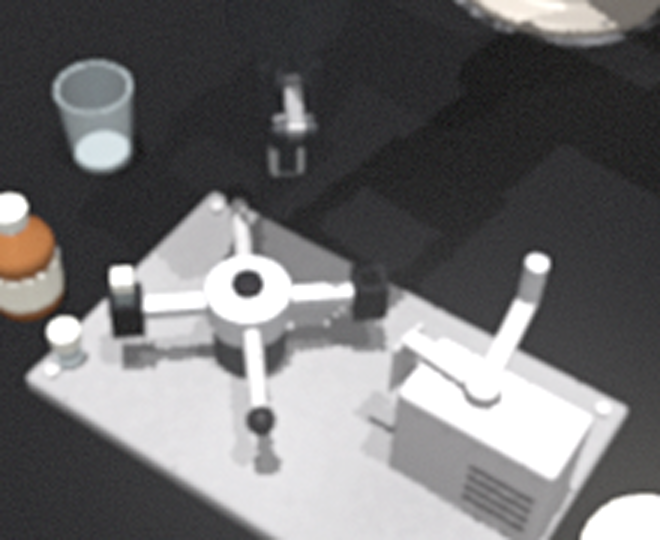

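The crop shows the shut fingers at about (287,165), above the gap between spoke_a and the empty holder, with nothing disturbed. I'll check this against the projected TCP.

```bash
python3 - <<'E'
from h import *
import pickle
g=pickle.load(open("im0.pkl","rb"))["scene"];T=np.linalg.inv(g["world_from_camera"])
f=210/np.tan(np.radians(g["fovy"]/2))
for P in([499.4,-31.9,139.4],[499,-32,62]):
    c=T[:3,:3]@P+T[:3,3]; print(((f*c[:2]/c[2]+[g["cx"],g["cy"]])-[190,120])*3)
E
```

```text
[283.2457426  167.74996069]
[282.73363526 241.57188886]
```

Those agree. Now descend, then creep toward contact.

jog_arm(gripper=[0, 0, 0, 0, 0, 0, 0, 0], travel=[[3, -2, 20], [3, -2, 40], [3, -2, 60], [3, -2, 72], [3, -2, 72], [6, -2, 72], [9, -2, 72], [12, -2, 72]], delta_rot=[[0, 0, 0], [0, 0, 0], [0, 0, 0], [0, 0, 0], [0, 0, 0], [0, 0, 0], [0, 0, 0], [0, 0, 0]])

```text
time: 2.55
ee_pos: [504.7, -40.6, 63.3]
eef_rot: [3.138, 0.006, -0.964]
contact_force: [0.7, -0.3, 0.2]
grip_width: -0.2
```

```bash
python3 -c "
from h import *
rel([push(214.7+a,0) for a in (0,3.5,7,10.5,14,17.5,21,24.5,28)])"
```

```text
[4, 0, 1] [0.2, 0.3, 0.1]
[8, 1, 1] [0.2, 0.4, -3.4]
[12, 2, 1] [0.2, 0.4, -6.9]
[16, 3, 1] [0.2, 0.4, -10.4]
[20, 3, 1] [0.2, 0.4, -13.9]
[24, 3, 1] [0.2, 0.4, -17.4]
[28, 2, 1] [0.2, 0.4, -20.9]
[32, 2, 1] [0.1, 0.4, -24.4]
[36, 1, 1] [0.1, 0.4, -27.9]
2.55 [504.7 -40.6  63.3] [179.8   0.3 -55.2] [ 0.7 -0.3  0.2]
```

jog_arm(gripper=[0, 0, 0, 0, 0, 0, 0, 0], travel=[[8, 1, 1], [12, 2, 1], [16, 3, 1], [20, 3, 1], [24, 3, 1], [28, 2, 1], [32, 2, 1], [36, 1, 1]], delta_rot=[[0, 0, -3.4], [0, 0, -6.9], [0, 0, -10.4], [0, 0, -13.9], [0, 0, -17.4], [0, 0, -20.9], [0, 0, -24.4], [0, 0, -27.9]])

```text
time: 3.35
ee_pos: [524.3, -71.0, 62.5]
eef_rot: [3.141, 0.007, -0.475]
contact_force: [-1.7, 0.3, 0.2]
grip_width: 0.4
```

```bash
python3 -c "
from h import *
rel([push(214.7+28+a,0) for a in (0,4.5,9,13.5,18,22.5,27,31.5,36)])"
```

```text
[0, 0, 1] [0.0, 0.4, 0.1]
[5, 1, 1] [0.0, 0.4, -4.4]
[11, 2, 0] [-0.0, 0.4, -8.9]
[16, 2, 0] [-0.0, 0.4, -13.4]
[21, 2, 0] [-0.0, 0.4, -17.9]
[26, 1, 0] [-0.1, 0.4, -22.4]
[32, 0, 0] [-0.1, 0.4, -26.9]
[37, -1, 0] [-0.1, 0.4, -31.4]
[42, -3, 0] [-0.1, 0.4, -35.9]
3.35 [524.3 -71.   62.5] [180.    0.4 -27.2] [-1.7  0.3  0.2]
```

jog_arm(gripper=[0, 0, 0, 0, 0, 0, 0, 0], travel=[[5, 1, 0], [11, 2, 0], [16, 2, 0], [21, 2, 0], [26, 1, 0], [32, 0, 0], [37, -1, 0], [42, -3, 0]], delta_rot=[[0, 0, -4.4], [0, 0, -8.9], [0, 0, -13.4], [0, 0, -17.9], [0, 0, -22.4], [0, 0, -26.9], [0, 0, -31.4], [0, 0, -35.9]])

```text
time: 4.15
ee_pos: [563.0, -87.9, 62.7]
eef_rot: [-3.138, 0.007, 0.155]
contact_force: [-1.3, -0.7, -0.7]
grip_width: -0.2
```

```bash
python3 -c "
from h import *
rel([push(278.7+a,0) for a in (4.5,9,13.5,18,22.5,27,31.5,36)])"
```

```text
[5, 1, 1] [-0.2, 0.4, -4.3]
[10, 2, 1] [-0.3, 0.4, -8.8]
[15, 2, 1] [-0.3, 0.4, -13.3]
[20, 2, 1] [-0.3, 0.4, -17.8]
[26, 1, 0] [-0.3, 0.3, -22.3]
[31, 0, 0] [-0.3, 0.3, -26.8]
[36, -1, 0] [-0.3, 0.3, -31.3]
[41, -3, 0] [-0.3, 0.3, -35.8]
4.15 [563.  -87.9  62.7] [-179.8    0.4    8.9] [-1.3 -0.7 -0.7]
```

jog_arm(gripper=[0, 0, 0, 0, 0, 0, 0, 0], travel=[[5, 1, 0], [10, 2, 0], [15, 2, 0], [20, 2, 0], [26, 1, 0], [31, 0, 0], [36, -1, 0], [41, -3, 0]], delta_rot=[[0, 0, -4.4], [0, 0, -8.9], [0, 0, -13.4], [0, 0, -17.9], [0, 0, -22.4], [0, 0, -26.9], [0, 0, -31.4], [0, 0, -35.9]])

```text
time: 4.95
ee_pos: [603.3, -79.4, 62.9]
eef_rot: [-3.135, 0.004, 0.785]
contact_force: [-1.1, -1.5, 0.4]
grip_width: -0.1
```

```bash
python3 -c "
from h import *
rel([push(314.7+a,0) for a in (4,8,12,16,20,24,28,32,36,38)])"
```

```text
[5, 1, 1] [-0.4, 0.2, -3.7]
[9, 1, 1] [-0.4, 0.2, -7.7]
[14, 2, 1] [-0.4, 0.2, -11.7]
[19, 2, 1] [-0.4, 0.2, -15.7]
[23, 2, 1] [-0.4, 0.1, -19.7]
[28, 1, 1] [-0.4, 0.1, -23.7]
[33, 0, 1] [-0.4, 0.1, -27.7]
[37, -1, 1] [-0.4, 0.1, -31.7]
[42, -3, 1] [-0.4, 0.1, -35.7]
[44, -3, 1] [-0.4, 0.1, -37.7]
4.95 [603.3 -79.4  62.9] [-179.6    0.2   45. ] [-1.1 -1.5  0.4]
```

jog_arm(gripper=[0, 0, 0, 0, 0, 0, 0, 0], travel=[[5, 1, 1], [9, 1, 1], [14, 2, 1], [19, 2, 1], [23, 2, 1], [28, 1, 1], [33, 0, 1], [37, -1, 1]], delta_rot=[[0, 0, -3.7], [0, 0, -7.7], [0, 0, -11.7], [0, 0, -15.7], [0, 0, -19.7], [0, 0, -23.7], [0, 0, -27.7], [0, 0, -31.7]])

```text
time: 5.75
ee_pos: [629.0, -53.0, 62.3]
eef_rot: [-3.135, 0.0, 1.34]
contact_force: [-0.8, -1.2, -0.3]
grip_width: 0.2
```

```bash
python3 - <<'E'
from h import *
from rig import get_image
import pickle
d={n:get_image(n) for n in("top","scene")}; pickle.dump(d,open("im1.pkl","wb"))
crop(d["top"],180,140,380,280,4,"pics/t3.png")
rel([push(a,0) for a in (346.7,348,349,350,351,352,353,354,355)])
E
```

```text
[0, 0, 0] [-0.4, -0.0, -0.0]
[2, 0, 0] [-0.4, -0.0, -1.3]
[3, 0, 0] [-0.4, -0.0, -2.3]
[4, 1, 0] [-0.4, -0.0, -3.3]
[5, 1, 0] [-0.4, -0.0, -4.3]
[6, 1, 0] [-0.4, -0.0, -5.3]
[7, 1, 0] [-0.4, -0.0, -6.3]
[9, 1, 0] [-0.4, -0.0, -7.3]
[10, 1, 0] [-0.4, -0.0, -8.3]
5.85 [629.1 -52.6  62.3] [-179.6   -0.    76.7] [-0.1 -0.1  0.5]
```

View pics/t3.png

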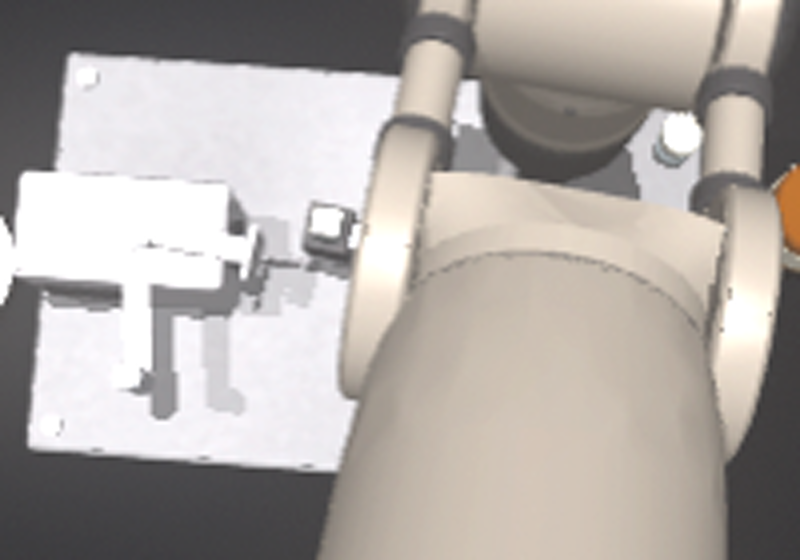

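The top crop shows the stopper at (326,222), nearly in front of the window, with the vial still at (680,130). I'll work out the carousel angle from it.

```bash
python3 - <<'E'
from h import *
import pickle
d0=pickle.load(open("im0.pkl","rb"));d=pickle.load(open("im1.pkl","rb"))
x0,y0=150,140
def stop(g,box,z,o):
    x,y,X,Y=box; p=g["pixels"][y:Y,x:X].astype(int); m=((p.min(2)>o)).astype(np.uint8)
    n,l,st,c=cv2.connectedComponentsWithStats(m)
    for i in range(1,n):
        if st[i,4]>8:
            w=onz(g,c[i,0]+x,c[i,1]+y,z); v=w[:2]-[569.3,-20.7]; print(c[i]+[x,y],st[i,4],w.round(1),"r",np.hypot(*v).round(1),"ang",np.degrees(np.arctan2(v[1],v[0])).round(2))
print("before");stop(d0["top"],(327,172,342,188),112,190)
print("now");stop(d["top"],(255,188,268,202),112,190)
# scene stopper now: list bright blobs
P=d["scene"]; T=np.linalg.inv(P["world_from_camera"]); f=210/np.tan(np.radians(P["fovy"]/2)); c=T[:3,:3]@[575,64,112]+T[:3,3]; print("scene expected",f*c[:2]/c[2]+[P["cx"],P["cy"]])
crop(P,240,160,420,300,4,"pics/s3.png")
E
```

```text
before
[335.10526316 179.        ] 38 [618.8 -89.8 112. ] r 85.0 ang -54.34
[327.77777778 185.88888889] 9 [604.9 -74.2 112. ] r 64.2 ang -56.39
now
[261.14634146 194.82926829] 41 [589.6  62.1 112. ] r 85.2 ang 76.24
scene expected [308.07891818 227.0371026 ]
```

View pics/s3.png

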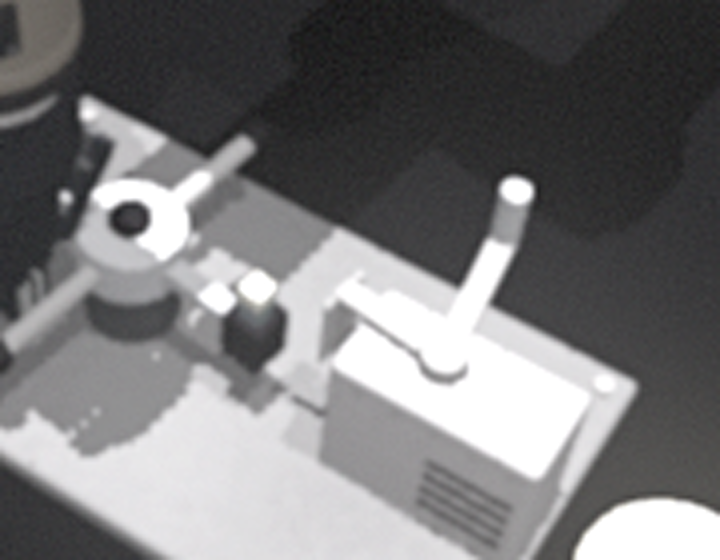

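The scene crop shows the stopper at (257,287), seated and upright, with the flag and lever unchanged. About 8° more is needed.

jog_arm(gripper=[0, 0, 0, 0, 0, 0, 0, 0], travel=[[1, 0, 0], [2, 0, 0], [3, 0, 0], [5, 1, 0], [6, 1, 0], [7, 1, 0], [9, 1, 0], [9, 1, 0]], delta_rot=[[0, 0, -1], [0, 0, -2], [0, 0, -3], [0, 0, -4.3], [0, 0, -5.3], [0, 0, -6.3], [0, 0, -7.3], [0, 0, -7.3]])

```text
time: 6.65
ee_pos: [632.4, -43.8, 62.4]
eef_rot: [-3.136, -0.001, 1.467]
contact_force: [0.9, -0.7, 0.7]
grip_width: -0.2
```

```bash
cat >>h.py <<'E'
def blobs(g,box,z,o):
    x,y,X,Y=box; m=(g["pixels"][y:Y,x:X].min(2)>o).astype(np.uint8)
    n,l,st,c=cv2.connectedComponentsWithStats(m)
    for i in range(1,n):
        if st[i,4]>8:
            w=onz(g,c[i,0]+x,c[i,1]+y,z); v=w[:2]-[569.3,-20.7]; print(c[i]+[x,y],st[i,4],w.round(1),"r",np.hypot(*v).round(1),"ang",np.degrees(np.arctan2(v[1],v[0])).round(2))
E
python3 - <<'E'
from h import *
from rig import get_image
import pickle
d={n:get_image(n) for n in("top","scene")}; pickle.dump(d,open("im2.pkl","wb"))
blobs(d["top"],(252,183,268,205),112,190)
print("scene");blobs(d["scene"],(295,222,316,238),112,190)
rel([push(354,0),push(354,-1.1),push(354,8),push(354,15)])
# housing top outline, top view, high threshold
p=d["top"]["pixels"][150:250,170:262].min(2); print(np.percentile(p,[50,80,90,95,99]))
E
```

```text
[259.27272727 200.72727273] 33 [577.5  66.1 112. ] r 87.2 ang 84.59
[266.11111111 200.83333333] 18 [577.   52.2 112. ] r 73.3 ang 83.99
scene
[307.62162162 227.2972973 ] 37 [576.   63.5 112. ] r 84.5 ang 85.44
[298.05 232.1 ] 20 [595.6  52.9 112. ] r 78.1 ang 70.3
[-1, 0, 0] [-0.4, -0.1, -0.0]
[0, 0, 0] [-0.4, -0.1, -0.0]
[-9, 0, 0] [-0.4, -0.1, -0.0]
[-16, 0, 0] [-0.4, -0.1, -0.0]
6.75 [632.3 -43.9  62.3] [-1.796e+02 -1.000e-01  8.400e+01] [ 0.2 -1.1 -0.4]
[173. 215. 240. 241. 242.]
```

The cuvette now reads 84.6° in the top view and 85.4° in the scene view, against a target of about 84.6°. I'll back the finger off, lift it clear and check.

jog_arm(gripper=[0, 0, 0, 0, 0, 0, 0, 0], travel=[[-6, 0, 0], [-12, 0, 0], [-15, 0, 0], [-15, 0, -25], [-15, 0, -60], [-15, 0, -100], [-15, 0, -100], [-15, 0, -100]], delta_rot=[[0, 0, 0], [0, 0, 0], [0, 0, 0], [0, 0, 0], [0, 0, 0], [0, 0, 0], [0, 0, 0], [0, 0, 0]])

```text
time: 7.55
ee_pos: [631.6, -59.3, 163.3]
eef_rot: [-3.137, -0.001, 1.466]
contact_force: [-0.0, 0.2, -1.7]
grip_width: -0.1
```

```bash
cat >>h.py <<'E'
PIV=np.array([586.2,158.5])
def pin(ph,gap,z=132):
    a=np.radians(ph); u=np.array([np.cos(a),np.sin(a)]); t=np.array([u[1],-u[0]])
    return (*(PIV+77.5*u-(18+gap)*t),z,ph-90)
E
python3 -c "
from h import *
rel([pin(181.9,20,z=165),pin(181.9,20)])"
```

```text
[164, -140, -1] [-0.2, -0.1, -7.9]
[164, -139, 32] [-0.2, -0.1, -7.9]
7.55 [631.6 -59.3 163.3] [-1.798e+02 -1.000e-01  8.400e+01] [-0.   0.2 -1.7]
```

jog_arm(gripper=[0, 0, 0, 0, 0, 0, 0, 0], travel=[[20, -30, -10], [45, -60, -10], [70, -90, -10], [100, -120, -10], [135, -140, -10], [155, -140, -10], [164, -140, -5], [164, -140, -1]], delta_rot=[[0, 0, -2], [0, 0, -4], [0, 0, -6], [0, 0, -8], [0, 0, -8], [0, 0, -8], [0, 0, -8], [0, 0, -8]])

```text
time: 8.35
ee_pos: [509.2, 119.0, 163.6]
eef_rot: [-3.136, -0.001, 1.607]
contact_force: [1.1, 0.4, -0.5]
grip_width: -0.1
```

```bash
python3 - <<'E'
from h import *
from rig import get_image
import pickle
d={n:get_image(n) for n in("top","scene")}; pickle.dump(d,open("im3.pkl","wb"))
a=cv2.resize(d["top"]["pixels"][140:280,180:380],None,fx=3,fy=3,interpolation=cv2.INTER_CUBIC)
b=cv2.resize(d["scene"]["pixels"][150:310,200:400],None,fx=3,fy=3,interpolation=cv2.INTER_CUBIC)[:,:600]
cv2.imwrite("pics/c4t.png",a);cv2.imwrite("pics/c4s.png",b)
blobs(d["scene"],(295,218,320,240),112,190); blobs(d["top"],(252,183,268,212),112,190)
rel([pin(181.9,20),pin(181.9,5)])
E
```

```text
[307.55263158 227.23684211] 38 [575.9  63.3 112. ] r 84.3 ang 85.48
[297.23333333 231.43333333] 30 [595.   50.7 112. ] r 75.9 ang 70.21
[260.17391304 200.93478261] 46 [577.   64.2 112. ] r 85.3 ang 84.79
[0, 1, 31] [-0.4, -0.1, 0.1]
[15, 1, 31] [-0.4, -0.1, 0.1]
8.45 [509.1 117.6 163.4] [-1.796e+02 -1.000e-01  9.200e+01] [-0.3  0.3  0.1]
```

View pics/c4s.png

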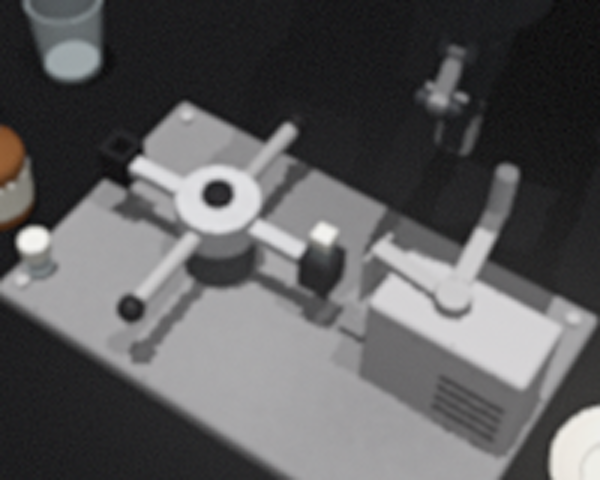

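The scene crop shows the cuvette at (323,240) facing the window, the fingers at (460,135) beside the pin at (507,175), and the vial, beaker and bottle unmoved. The carousel is within 1° (84.8° and 85.5° against 84.6°). Now the lever: descend and approach the pin.

jog_arm(gripper=[0, 0, 0, 0, 0, 0, 0, 0], travel=[[0, 1, 12], [0, 1, 24], [0, 1, 31], [0, 1, 31], [5, 1, 31], [10, 1, 31], [14, 1, 31], [17, 1, 31]], delta_rot=[[0, 0, 0], [0, 0, 0], [0, 0, 0], [0, 0, 0], [0, 0, 0], [0, 0, 0], [0, 0, 0], [0, 0, 0]])

```text
time: 9.25
ee_pos: [509.4, 135.3, 132.8]
eef_rot: [-3.135, -0.001, 1.606]
contact_force: [0.6, 0.1, -0.4]
grip_width: -0.0
```

```bash
python3 -c "
from h import *
rel([pin(181.9-a,0) for a in (0,3,6,10,14,18,22,26,30)])"
```

```text
[3, 0, 1] [-0.4, -0.1, 0.1]
[7, -1, 1] [-0.4, -0.1, 3.1]
[11, -1, 1] [-0.4, -0.0, 6.1]
[16, -2, 1] [-0.4, -0.0, 10.1]
[22, -2, 1] [-0.4, -0.0, 14.1]
[27, -2, 1] [-0.4, -0.0, 18.1]
[33, -1, 1] [-0.4, 0.0, 22.1]
[38, 0, 1] [-0.4, 0.0, 26.1]
[44, 1, 1] [-0.4, 0.0, 30.1]
9.25 [509.4 135.3 132.8] [-1.796e+02 -1.000e-01  9.200e+01] [ 0.6  0.1 -0.4]
```

jog_arm(gripper=[0, 0, 0, 0, 0, 0, 0, 0], travel=[[7, -1, 0], [11, -1, 0], [16, -2, 0], [22, -2, 0], [27, -2, 0], [33, -1, 0], [38, 0, 0], [44, 1, 0]], delta_rot=[[0, 0, 3], [0, 0, 6], [0, 0, 10], [0, 0, 14], [0, 0, 18], [0, 0, 22], [0, 0, 26], [0, 0, 30]])

```text
time: 10.05
ee_pos: [508.9, 179.7, 133.1]
eef_rot: [-3.136, 0.002, 1.079]
contact_force: [0.1, -0.6, 0.1]
grip_width: 0.0
```

```bash
python3 -c "
from h import *
rel([pin(151.9-a,0) for a in (0,4,8,12,16,20,24,28,31,33,35,37)])"
```

```text
[0, 1, 1] [-0.3, 0.1, -0.1]
[5, 0, 1] [-0.3, 0.1, 3.9]
[11, -1, 1] [-0.3, 0.1, 7.9]
[16, -1, 1] [-0.3, 0.2, 11.9]
[22, -1, 1] [-0.3, 0.2, 15.9]
[27, -1, 1] [-0.3, 0.2, 19.9]
[33, 0, 1] [-0.3, 0.2, 23.9]
[38, 1, 1] [-0.3, 0.2, 27.9]
[42, 2, 1] [-0.3, 0.2, 30.9]
[45, 3, 1] [-0.3, 0.2, 32.9]
[47, 4, 1] [-0.3, 0.2, 34.9]
[50, 5, 1] [-0.3, 0.2, 36.9]
10.05 [508.9 179.7 133.1] [-1.797e+02  1.000e-01  6.180e+01] [ 0.1 -0.6  0.1]
```

jog_arm(gripper=[0, 0, 0, 0, 0, 0, 0, 0], travel=[[5, 0, 0], [11, -1, 0], [16, -1, 0], [22, -1, 0], [27, -1, 0], [33, 0, 0], [38, 1, 0], [40, 1, 0]], delta_rot=[[0, 0, 4], [0, 0, 8], [0, 0, 12], [0, 0, 16], [0, 0, 20], [0, 0, 24], [0, 0, 28], [0, 0, 29]])

```text
time: 10.85
ee_pos: [528.8, 214.9, 133.1]
eef_rot: [-3.138, 0.004, 0.572]
contact_force: [-0.7, -0.4, 0.1]
grip_width: -0.1
```

```bash
python3 -c "
from h import *
rel([pin(a,0) for a in (123,121,119,117,115,113,111)])"
```

```text
[-1, 1, 1] [-0.2, 0.3, -0.2]
[2, 0, 1] [-0.2, 0.3, 1.8]
[5, 0, 1] [-0.2, 0.3, 3.8]
[8, 0, 1] [-0.2, 0.3, 5.8]
[10, -1, 1] [-0.2, 0.3, 7.8]
[13, -1, 1] [-0.2, 0.3, 9.8]
[16, -1, 1] [-0.2, 0.3, 11.8]
10.85 [528.8 214.9 133.1] [-179.8    0.3   32.8] [-0.7 -0.4  0.1]
```

jog_arm(gripper=[0, 0, 0, 0, 0, 0, 0, 0], travel=[[2, 0, 0], [3, 0, 0], [5, 0, 0], [6, 0, 0], [8, 0, 0], [9, 0, 0], [10, -1, 0], [10, -1, 0]], delta_rot=[[0, 0, 2], [0, 0, 3], [0, 0, 4], [0, 0, 5], [0, 0, 6], [0, 0, 7], [0, 0, 8], [0, 0, 8]])

```text
time: 11.65
ee_pos: [536.8, 221.2, 133.1]
eef_rot: [-3.139, 0.005, 0.432]
contact_force: [-0.0, -0.2, 0.5]
grip_width: -0.2
```

```bash
python3 -c "
from h import *
rel([pin(a,0) for a in (115,114,113,112,111)])"
```

```text
[0, 0, 1] [-0.2, 0.3, -0.2]
[2, 0, 1] [-0.2, 0.3, 0.8]
[3, 0, 1] [-0.2, 0.3, 1.8]
[4, -1, 1] [-0.2, 0.3, 2.8]
[6, -1, 1] [-0.2, 0.3, 3.8]
11.65 [536.8 221.2 133.1] [-179.8    0.3   24.8] [-0.  -0.2  0.5]
```

No stop felt yet, so I'll go on in small steps.

jog_arm(gripper=[0, 0, 0, 0, 0, 0, 0, 0], travel=[[0.5, 0, 0], [1, 0, 0], [1.5, 0, 0], [2, 0, 0], [2.5, 0, 0], [3, 0, 0], [3, 0, 0], [3, 0, 0]], delta_rot=[[0, 0, 0], [0, 0, 0], [0, 0, 0], [0, 0, 1], [0, 0, 1], [0, 0, 1], [0, 0, 1], [0, 0, 1]])

```text
time: 12.45
ee_pos: [537.7, 221.9, 133.0]
eef_rot: [-3.138, 0.009, 0.415]
contact_force: [-8.3, -2.2, 6.1]
grip_width: 0.1
```

The force rose from 0.6 N to about 8.6 N and the motion stalled, so the lever is at its stop. I'll back straight off and lift away.

jog_arm(gripper=[0, 0, 0, 0, 0, 0, 0, 0], travel=[[-4, 0, 0], [-12, 0, 0], [-22, 0, 0], [-25, 0, -30], [-25, 0, -70], [-60, 20, -110], [-100, 40, -110], [-140, 60, -110]], delta_rot=[[0, 0, 0], [0, 0, 0], [0, 0, 0], [0, 0, 0], [0, 0, 0], [0, 0, 0], [0, 0, 0], [0, 0, 0]])

```text
time: 13.25
ee_pos: [433.8, 109.7, 245.4]
eef_rot: [-3.14, 0.006, 0.415]
contact_force: [0.5, -1.3, -0.4]
grip_width: 0.1
```

```bash
python3 - <<'E'
from h import *
from rig import get_image,sensors
import pickle
d={n:get_image(n) for n in("top","scene")}; pickle.dump(d,open("im4.pkl","wb"))
a=cv2.resize(d["top"]["pixels"][140:280,140:440],None,fx=2.6,fy=2.6,interpolation=cv2.INTER_CUBIC)
b=cv2.resize(d["scene"]["pixels"][130:340,180:450],None,fx=2.8,fy=2.8,interpolation=cv2.INTER_CUBIC)
cv2.imwrite("pics/c5t.png",a);cv2.imwrite("pics/c5s.png",b)
blobs(d["scene"],(295,218,320,240),112,190); blobs(d["top"],(252,183,268,212),112,190)
s=sensors.read_state();print(s["ee_pos"],s["contact_force"])
E
```

```text
[307.5 227. ] 42 [575.5  63.  112. ] r 83.9 ang 85.78
[297.23333333 231.43333333] 30 [595.   50.7 112. ] r 75.9 ang 70.21
[260.17391304 200.93478261] 46 [577.   64.2 112. ] r 85.3 ang 84.79
[431.10755959 108.03545493 244.38469011] [-2.04098794  0.19788069  0.33201034]
```

View pics/c5t.png

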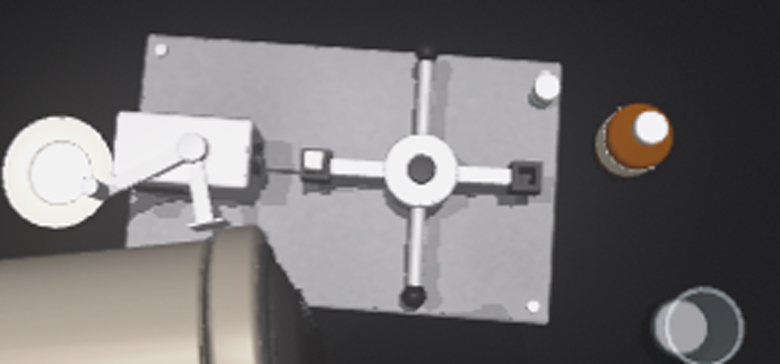

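View pics/c5s.png

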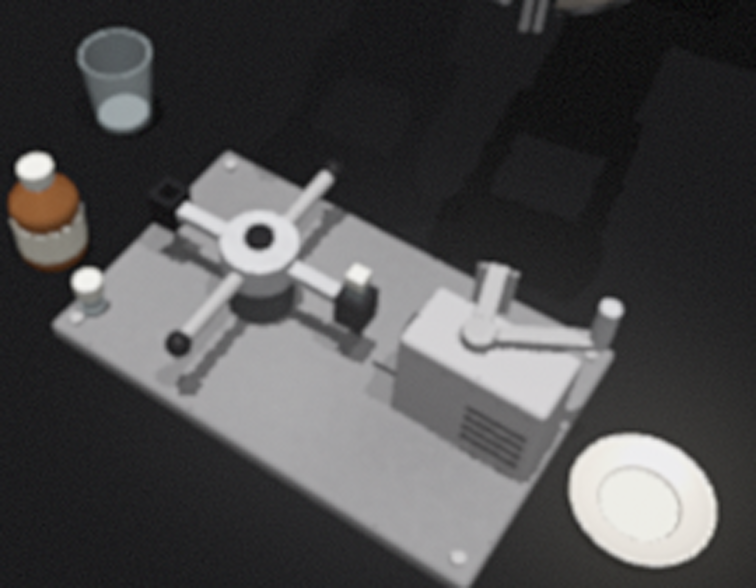

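The top view shows the cuvette at (316,163) facing the window, the balls at (427,52) and (413,296), and the lever swung over with its pin at (92,187). The dish, bottle, beaker and vial are all in place. A last numeric check of the lever and carousel angles follows.

```bash
python3 - <<'E'
from h import *
import pickle
d=pickle.load(open("im4.pkl","rb"));t,s=d["top"],d["scene"]
T=lambda X,Y:(140+(X+.5)/2.6-.5,140+(Y+.5)/2.6-.5);S=lambda X,Y:(180+(X+.5)/2.8-.5,130+(Y+.5)/2.8-.5)
p,_=tri(t,T(90,184),s,S(611,306)); v=p[:2]-PIV
print("pin",p.round(1),np.hypot(*v),"shutter",np.radians(195-5.4-np.degrees(np.arctan2(v[1],v[0]))))
for g,F,a,b in((t,T,(427,52),(413,296)),(s,S,(179,343),(333,169))):
    A,B=onz(g,*F(*a),75),onz(g,*F(*b),75);w=A-B;print("balls",A.round(1),B.round(1),"mid",((A+B)/2)[:2],"cuvette ang",np.degrees(np.arctan2(w[1],w[0]))+90)
E
```

```text
pin [555.  227.8 160.2] 76.02783525898194 shutter 1.3159645653124619
balls [670.2 -28.9  75. ] [469.9 -11.9  75. ] mid [570.00450154 -20.40793517] cuvette ang 85.14553327723948
balls [667.6 -29.2  75. ] [466.  -13.9  75. ] mid [566.80275266 -21.5340512 ] cuvette ang 85.67656885371217
```

```bash
python3 -c "
from rig import robot
print(robot.sign_off())"
```

```text
the job is handed in; nothing more can be done
None
```

The stoppered cuvette now stands in front of the beam window, and the shutter lever is pushed over to its stop. I handed the job in after about 13 s of robot time.

- **Carousel:** I pushed spoke_a anticlockwise about 139° with the shut fingertips, then backed off and lifted clear. My readings of the cuvette's direction ran from 84.8° to 85.8°, against a beam line of about 84.6°. That leaves it about 0.5° off, 1.2° in the worst reading. The scene camera reads up to 1° higher than the top camera, close to its calibration error.
- **Shutter:** I then pushed the lever pin until the force rose from about 0.6 N to 8.6 N and the motion stalled. The triangulated lever angle is about 1.32 rad, against the stop at 1.3 rad.
- **Surroundings:** In the last pictures the vial, beaker, bottle and dish look undisturbed and the carousel looks seated, though I did not measure its lift. The arm is clear of everything. The highest force I read was about 10 N.

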